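# Change over the die carriers in a push-push loader

### The arm

A 6-joint arm with a two-finger parallel gripper is mounted at the origin on the work surface. World frame = base frame: x ahead of the robot, y to its left, z up, the work surface at z = 0. Lengths are in m, angles in rad, forces in N, time in s.
With the tool pointing down it reaches from about 0.35 to 0.775 m from the base axis. Payload 5.5 kg.
Tool frame: the origin (TCP) lies at the very end of the fingers, on their centre line; the grasp point (between the pads) lies 19 mm behind it (env.grip_depth is the distance from the TCP to the grasp point, in m); z points along the fingers, y is the direction in which the jaws open and shut (so a half turn about z gives the same grasp; the last joint's range is limited). The gripper opens to 85 mm and grips with 20 to 120 N. Pads are 22 mm wide; open, the fingers measure 114 mm over their backs; the gripper's body (76 mm by 85 mm) begins 54 mm behind the grasp point. The pads swing forward as they close: fully open they stand 13 mm farther back than shut.
Start: joints at [-1.414, 0.313, 0.046, 1.304, 0, 1.431], TCP at [0.168, -0.55, 0.231] pointing down, gripper open.
Joint ranges: [-2.76, 2.76], [-0.86, 1.69], [-1.03, 1.26], [-2.2, 2.34], [-1.47, 1.5], [-3.14, 3.14]. Speed limits (rad/s): [2.57, 2.57, 3.14, 3.14, 3.14, 3.14].

### API

Orientations are given as a unit quaternion [w, x, y, z].
In Python, from workcell import env gives the robot as it stands.
- The arm moves only by the tool step_arm, never from a script. Its argument "series" is a list of rows, each a list of 3 entries, a list of its own where there are three numbers: the shift along the world's x, y, z in cm, then the turn about the world's z in rad, then the closure in counts, from 0 (fully open) to 255 (shut). A call has 1 to 5 rows; each row is the pose to reach, as a shift and turn from the pose measured when the call began; what a row does not reach only later rows make up. A row lasts 1/8 s, in which the tool goes at most 62.5 mm and 10.7 degrees, less where a joint would pass 70% of its speed; a pose out of reach is approached as far as the arm can. A call with a gripper value outside its range is refused whole. The fingers move at their own pace and stop on an object; "newtons" is the grip in N (left out, the last holds). Time passes only in rows, so rows that repeat a pose let the fingers close. It gives the time, the measured TCP pose, the force and the opening at its end, in the units of the state.
- env.get_state(): the state, without advancing time (a new reading comes with each control period).
- env.read_camera(name): name is "scene" or "top"; returns a dict with "frame" (400x640x3 uint8, red, green, blue), "vertical_fov" (degrees; the focal length in pixels is half the picture's height over the tangent of half this angle, whatever the lens; pixels are square), "cx", "cy" (the principal point, pixels), "camera_from_world" (4x4, takes a point from world to camera coordinates). Camera axes: x right, y down, z forward; pixel columns grow to the right and rows downward; lengths in m; the calibration is good to about 2 mm. A picture is of the moment at which its call begins. There is no depth.
- env.hand_in(): hands the job in, once; it reports no verdict.
The state is a dict: "clock": time; "joint_pos": joint angles; "qvel": joint speeds; "tau": joint torques, N m; "tcp_pos": TCP position; "orientation": TCP orientation; "wrist_force": force on the tool from outside, world axes, zero at the start; "ft_torque": the same for the moment, N m; "finger_gap": finger opening in m.
Only numpy, scipy, OpenCV 4.12 (cv2) and the standard library are available. Lean on these libraries where they do the work, as an engineer would, in place of code of your own. Each camera call takes 0.05 s, during which the arm holds its last target.

### The job

Change over the two-slot die loader: the carrier with the empty pack is held in its slot by a push-push catch, so press it further in and let go to make it spring out, then take it out and lay it down flat and gently in the yellow returns tray. Push the full carrier, which waits in front of the other slot, straight in until its own catch holds it home, keeping it level so that no dies hop out. Do not disturb the packs, the vacuum pen or the bottle.

Things in the scene. Friction and masses are not known exactly. Their poses are not given: they have to be found in the camera images.
- slot_a: Loader slot holding the carrier with the empty pack (orange lamp beside it). Two identical slots lie 140 mm apart side by side on one base plate, pointing the same way; which is left varies. Origin: on its underside (10 mm above the table) below the middle of its mouth; x = the way carriers go in, away from the robot; y left, z up. Carriers slide on its slippery deck: top at z = 20 mm, x = -148 to 183, 96 wide.
- slot_b: The free slot, for the full carrier; same shape, axes and origin as slot_a. Side walls from the mouth (x = 0) inwards, 63 mm apart inside, top at z = 54. Clear roof, z = 54 to 58, only from x = 18 on, so fingertips pointing down can press the middle of a carrier's front past the mouth, between the walls. Low lead-in guides, top at z = 29, widen from 63 mm apart at the mouth to about 90 at x = -31.
- slot_a_mouth (a point): Middle of slot_a's mouth at deck height, 20 mm above slot_a. Ejecting: press the caught carrier 5 to 6 mm further in, to the stop (front 6 mm past the mouth), then let go: a damped spring slides it out in about 0.5 s until its front stands 38 mm out of the mouth; there it stays on the deck. The spring gives 6 N at the catch, 3 N when out; a slow push takes 8 to 10 N; more means the stop.
- slot_b_mouth (a point): Middle of slot_b's mouth at deck height. Catching: push the carrier in until it stops with its front 6 mm past the mouth (same spring, felt over the last 44 mm), then let go: it comes back flush with the mouth and the catch holds it. Let go with the front less than 5 mm past the mouth, it may come all the way out again; pressed once more after catching, it is ejected.
- slot_a_pusher (a joint): Travel of the orange spring-loaded pusher plate inside slot_a, which bears on the carrier's inner end, m. 0 (reads up to 0.0005) = out, carrier's front 38 mm out of the mouth; 0.0375 to 0.038 = caught, carrier's front flush with the mouth (starts so); 0.044 = stop.
- slot_b_pusher (a joint): The same for slot_b's pusher, m. Starts at 0 (out), stop at 0.044, caught at 0.0375 to 0.038.
- empty_mid (a point): Centre (half-way up) of the carrier with the empty pack: 104 mm long (x, into the slot), 60 wide (y), 26 high, 0.2 kg, dark. Its front 36 mm (x = -52 to -16) is a blue full-height grip block, flat on front and sides; behind it a dark square pack with empty grey pockets. Starts caught in slot_a, front flush, sides covered by the slot's walls; sprung out, the blue block stands clear before the mouth.
- full_mid (a point): Centre (half-way up) of the full carrier: same size, mass and blue front block; white square pack with purple dies. x points towards the slot. Starts on slot_b's deck in front of the mouth, its inner end 18 to 28 mm short of it, up to 5 mm and 4 degrees askew between the lead-in guides.
- returns_tray: Yellow open tray fixed on the table, 190 (x) x 170 (y) x 30 mm, walls and floor 4 mm; origin under its middle, at table height, z up. To the left or right of the loader.
- pack_mid (a point): Centre of two stacked, closed die packs, 102 x 102 x 23 mm, white on black, strapped with a black band, lying in a grey tray (as large as the yellow one) on the other side of the loader. Leave alone.
- pen_mid (a point): Middle of a vacuum pen, black with a steel tip, 140 mm long, in the grey tray. Leave alone.
- bottle_mid (a point): Centre of a brown closed solvent bottle with white cap, 56 mm in diameter, 130 mm high, standing behind the grey tray. Leave alone.

How it is judged:
By the outcome, as a careful person would: the job done as asked, in the order asked, and still so for the second after the job is handed in, with the robot touching nothing.
It also fails if it takes over 72 s, if anything falls off the work surface, if the arm or the gripper's body presses on something with over 40 N, if the wrist force passes 120 N, or if a joint passes its speed limit or range.

## Working session

There is one attempt and no reset: what is moved stays moved. The work goes in short steps, Python scripts to look and compute and a tool call to move; the robot and the scene stay as the last step left them, time stands still between calls to the robot, and variables do not carry over. Pictures are saved under pics/ and viewed, and the job is handed in when it is done.

Besides the shell and the picture viewer there is one more tool, called after "Emit:" in YAML: its name, and indented under it one key for each argument. step_arm: Moves the arm, as the interface text tells. Its arguments: {"type":"object","properties":{"series":{"type":"array"},"newtons":{"type":"number"}},"required":["series"]}

```bash
mkdir -p pics; ls; cat > h.py <<'E'
import numpy as np, cv2
from workcell import env
def snap(name,fn):
    r=env.read_camera(name); cv2.imwrite(f'pics/{fn}.png',r['frame'][:,:,::-1])
    np.savez(f'pics/{fn}.npz',fov=r['vertical_fov'],cx=r['cx'],cy=r['cy'],T=r['camera_from_world']); return r
def load(fn):
    d=np.load(f'pics/{fn}.npz'); f=200/np.tan(np.radians(float(d['fov']))/2); return f,float(d['cx']),float(d['cy']),d['T']
def px2w(fn,u,v,z):
    f,cx,cy,T=load(fn); R=T[:3,:3];t=T[:3,3]; c=-R.T@t; d=R.T@np.array([(u-cx)/f,(v-cy)/f,1]); s=(z-c[2])/d[2]; return c+s*d
def w2px(fn,p):
    f,cx,cy,T=load(fn); q=T[:3,:3]@np.array(p)+T[:3,3]; return f*q[0]/q[2]+cx, f*q[1]/q[2]+cy
def crop(fn,x0,y0,x1,y1,k,out):
    im=cv2.imread(f'pics/{fn}.png')[y0:y1,x0:x1]; cv2.imwrite(f'pics/{out}.png',cv2.resize(im,None,fx=k,fy=k,interpolation=cv2.INTER_CUBIC))
def st():
    s=env.get_state(); print({k:np.round(v,4).tolist() for k,v in s.items() if k in('clock','tcp_pos','orientation','wrist_force','finger_gap','joint_pos')})
E
python3 - <<'E'
from h import *
for n in('scene','top'):
    r=snap(n,n+'0'); print(n,r['vertical_fov'],r['cx'],r['cy'],r['camera_from_world'].round(3).tolist())
st(); print(env.grip_depth)
E
```

```text
pics
scene 54.527720142484725 314.75941156029546 197.4105268727081 [[0.535, 0.845, -0.011, -0.3], [0.516, -0.337, -0.788, -0.235], [-0.669, 0.416, -0.616, 1.624], [0.0, 0.0, 0.0, 1.0]]
top 46.925388498221025 319.97670575866556 198.7386839559012 [[-0.015, -1.0, 0.012, -0.011], [-0.981, 0.013, -0.192, 0.604], [0.192, -0.015, -0.981, 1.142], [0.0, 0.0, 0.0, 1.0]]
{'clock': 0.1, 'joint_pos': [-1.4136, 0.3139, 0.0451, 1.3036, -0.0, 1.4312], 'tcp_pos': [0.1681, -0.5494, 0.2305], 'orientation': [-0.0008, 0.989, 0.1479, -0.0], 'wrist_force': [-0.3524, 0.4946, 0.2526], 'finger_gap': 0.0855}
0.0187
```

View pics/top0.png

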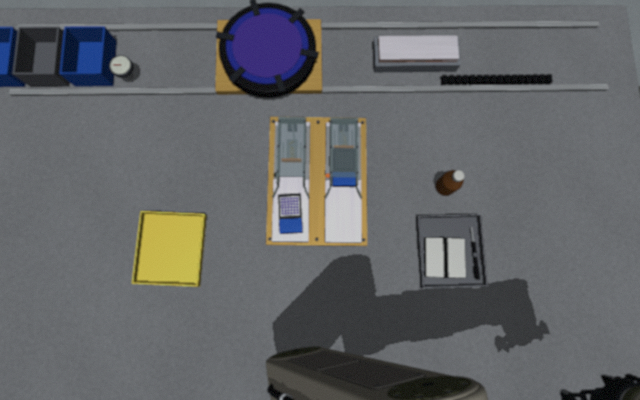

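View pics/scene0.png

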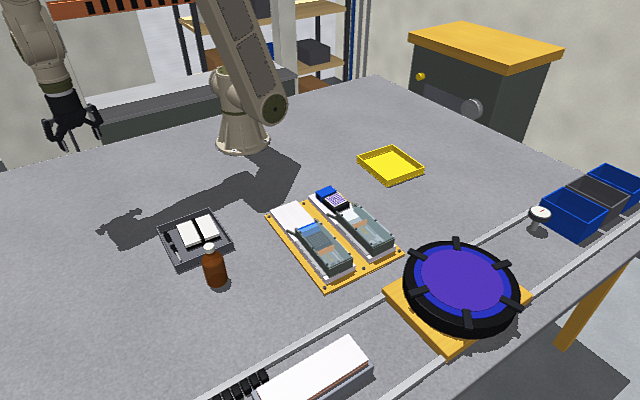

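The top view shows slot_a on the right (dark pack, about 343,165), slot_b on the left with the full carrier at about (290,212), and the yellow tray on the left at about (170,248). I'll enlarge the loader and the tray.

```bash
python3 - <<'E'
from h import *
crop('top0',260,110,375,250,4.2,'c1'); crop('top0',125,200,215,295,6,'c2'); crop('scene0',260,180,410,300,5,'c3')
E
```

```text
(no output)
```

View pics/c1.png

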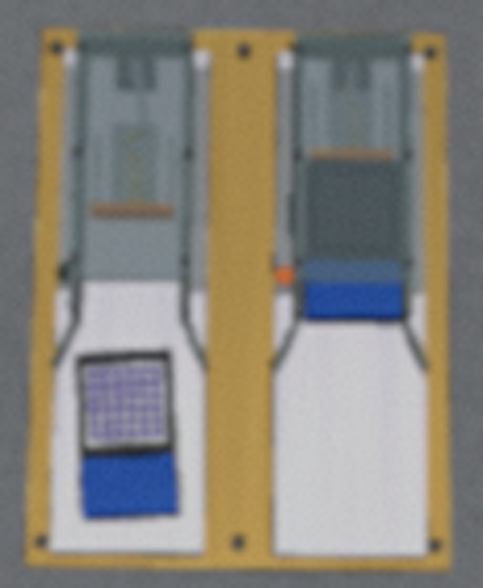

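View pics/c2.png

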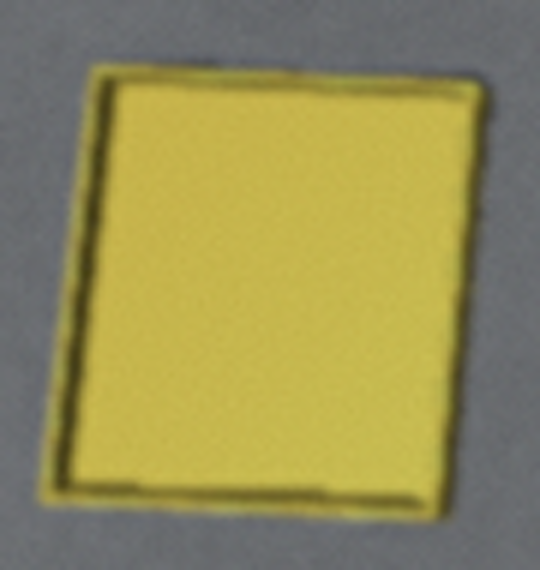

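View pics/c3.png

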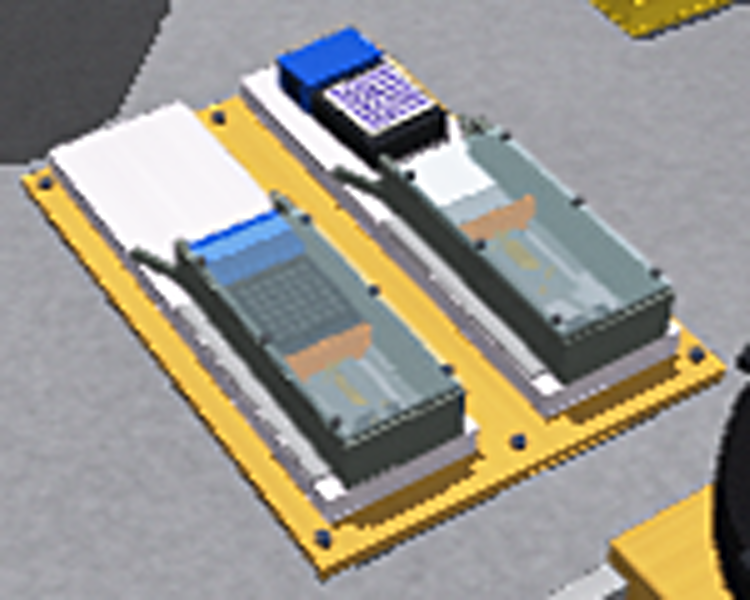

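```bash
python3 - <<'E'
from h import *
print('cam',-load('top0')[3][:3,:3].T@load('top0')[3][:3,3])
def c1(x,y): return 260+(x+.5)/4.2-.5,110+(y+.5)/4.2-.5
def P(l,x,y,z): 
    p=px2w('top0',*c1(x,y),z); print(l,(p*1000).round(1)); return p
bl=P('B fl',49,551,.03);br=P('B fr',205,553,.03);al=P('A fl',273,554,.03);ar=P('A fr',428,554,.03)
d=(al+ar-bl-br)/2; print('axis spacing',np.linalg.norm(d)*1000,'yaw',np.degrees(np.arctan2(d[0],-d[1])))
P('A backR',419,290,.03);P('B roofBL',77,52,.068);P('B roofBR',192,52,.068);P('A roofBL',299,52,.068);P('A roofBR',412,52,.068)
print('A block top front');P('l',303,316,.056);P('r',404,317,.056)
P('plate fl',28,566,.01);P('plate fr',450,566,.01);P('plate bl',43,30,.01);P('plate br',445,36,.01)
print('full block');P('fl',85,514,.056);P('fr',179,514,.056);P('bl',82,455,.056);P('br',173,448,.056);P('packbl',77,356,.056);P('packbr',169,350,.056)
def c2(x,y): return 125+(x+.5)/6-.5,200+(y+.5)/6-.5
print('tray')
q=[px2w('top0',*c2(*a),.03) for a in((92,67),(488,82),(445,517),(42,503))]
for a in q: print((a*1000).round(1))
print('mid',sum(q)/4, [np.linalg.norm(q[i]-q[i-1])*1000 for i in range(4)])
E
```

```text
cam [ 0.37375791 -0.00144613  1.2364594 ]
B fl [499.1 109.6  30. ]
B fr [496.5  12.4  30. ]
A fl [495.3 -30.   30. ]
A fr [ 493.9 -126.9   30. ]
axis spacing 139.45684887430855 yaw -1.3166413278441824
A backR [ 663.4 -126.6   30. ]
B roofBL [812.3  89.9  68. ]
B roofBR [811.5  16.9  68. ]
A roofBL [810.8 -51.2  68. ]
A roofBR [ 810.  -123.1   68. ]
A block top front
l [641.3 -50.7  56. ]
r [ 639.9 -114.    56. ]
plate fl [491.8 124.6  10. ]
plate fr [ 488.1 -142.7   10. ]
plate bl [849.8 117.2  10. ]
plate br [ 842.7 -151.6   10. ]
full block
fl [518.8  85.3  56. ]
fr [518.   27.8  56. ]
bl [555.3  87.2  56. ]
br [558.9  31.1  56. ]
packbl [617.6  90.4  56. ]
packbr [620.7  33.2  56. ]
tray
[583.5 456.6  30. ]
[574.5 282.5  30. ]
[386.3 294.8  30. ]
[394.8 466.6  30. ]
mid [0.48473102 0.37513922 0.03      ] [np.float64(188.96842818190447), np.float64(174.28759493307442), np.float64(188.58453834610913), np.float64(172.02429501345026)]
```

Emit:
step_arm:
  series:
    - [[3, 3, 0], 0.18, 255]
    - [[6, 6.2, 0], 0.36, 255]
    - [[9, 9.4, 0], 0.54, 255]
    - [[12, 12.5, 0], 0.72, 255]
    - [[15, 15.7, 0], 0.9, 255]
  newtons: 60

```text
clock: 0.72
tcp_pos: [0.3188, -0.3911, 0.2301]
orientation: [-0.001, 0.825, 0.566, -0.0]
wrist_force: [-0.8, -0.1, 0.3]
finger_gap: -0.0
```

Emit:
step_arm:
  series:
    - [[3, 3, 0], 0.18, 255]
    - [[6, 6.2, 0], 0.36, 255]
    - [[9, 9.4, 0], 0.54, 255]
    - [[12, 12.5, 0], 0.72, 255]
    - [[15, 15.7, 0], 0.9, 255]

```text
clock: 1.35
tcp_pos: [0.4694, -0.2329, 0.2298]
orientation: [-0.001, 0.494, 0.869, -0.001]
wrist_force: [0.3, -0.7, 0.2]
finger_gap: 0.0001
```

```bash
python3 -c "
from h import *
st()"
```

```text
{'clock': 1.35, 'joint_pos': [-0.6128, 0.2166, -0.0864, 1.2699, -0.0017, 0.4204], 'tcp_pos': [0.4694, -0.2329, 0.2298], 'orientation': [-0.0011, 0.4939, 0.8695, -0.0007], 'wrist_force': [0.2835, -0.7278, 0.1898], 'finger_gap': 0.0001}
```

Emit:
step_arm:
  series:
    - [[3, 3, -1], 0.18, 255]
    - [[6, 6.2, -3], 0.36, 255]
    - [[9, 9.4, -5], 0.54, 255]
    - [[11, 12.5, -7], 0.72, 255]
    - [[13, 15.2, -9], 0.9, 255]

```text
clock: 1.98
tcp_pos: [0.5997, -0.0794, 0.1385]
orientation: [-0.001, 0.063, 0.998, -0.001]
wrist_force: [-0.1, 0.6, -0.4]
finger_gap: 0.0002
```

Emit:
step_arm:
  series:
    - [[0, 0, 0], 0.109, 255]
    - [[0, 0, -2], 0.109, 255]
    - [[0, 0, -3], 0.109, 255]
    - [[0, 0, -3], 0.109, 255]

```text
clock: 2.48
tcp_pos: [0.5988, -0.0793, 0.1074]
orientation: [-0.002, 0.009, 1.0, -0.001]
wrist_force: [-0.7, -0.7, 0.5]
finger_gap: -0.0003
```

```bash
python3 - <<'E'
from h import *
st(); snap('top','t1'); snap('scene','s1')
crop('t1',260,110,375,250,4.2,'c4'); crop('s1',230,150,410,300,4.4,'c5')
E
```

```text
{'clock': 2.475, 'joint_pos': [-0.2632, 0.4336, -0.0876, 1.0539, -0.0027, -0.2451], 'tcp_pos': [0.5988, -0.0793, 0.1074], 'orientation': [-0.0024, 0.009, 1.0, -0.0008], 'wrist_force': [-0.6871, -0.7006, 0.4963], 'finger_gap': -0.0003}
```

View pics/c4.png

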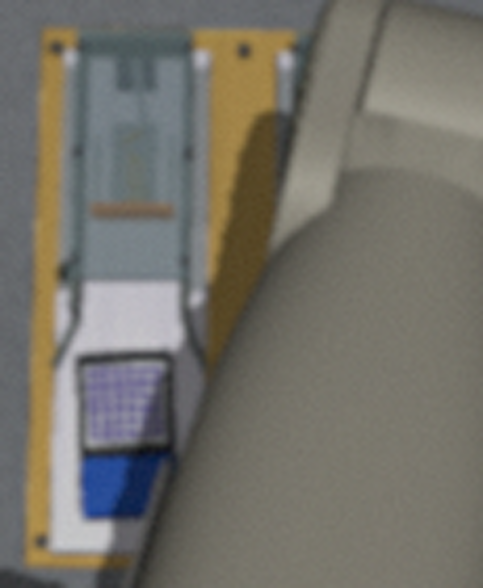

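View pics/c5.png

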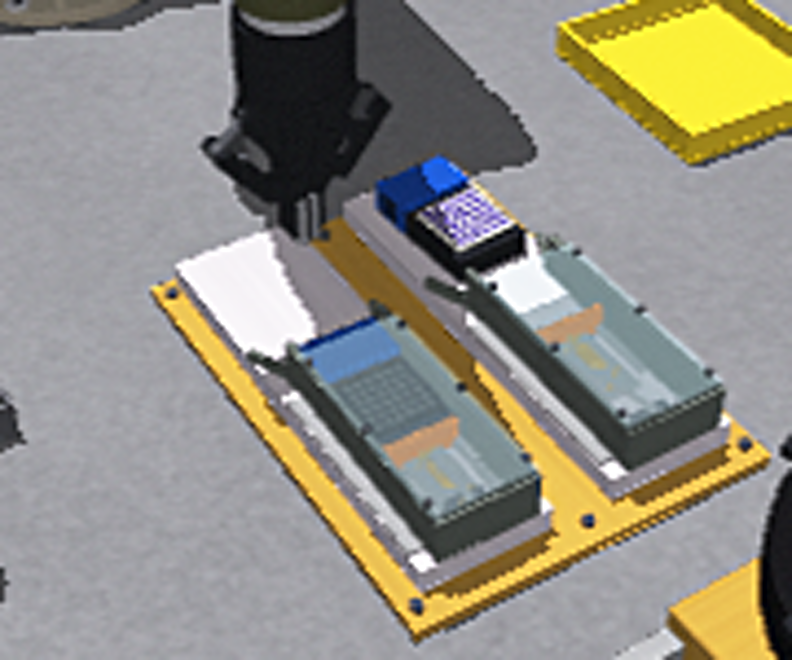

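Emit:
step_arm:
  series:
    - [[0.5, -0.2, -2], 0, 255]
    - [[0.5, -0.2, -4], 0, 255]
    - [[0.5, -0.2, -6.4], 0, 255]
    - [[0.5, -0.2, -6.4], 0, 255]

```text
clock: 3.08
tcp_pos: [0.6036, -0.0815, 0.0438]
orientation: [-0.002, 0.009, 1.0, -0.001]
wrist_force: [-0.3, 0.0, 0.8]
finger_gap: -0.0001
```

Emit:
step_arm:
  series:
    - [[0.6, 0, 0], 0, 255]
    - [[1.2, 0, 0], 0, 255]
    - [[1.6, 0, 0], 0, 255]
    - [[2.0, 0, 0], 0, 255]
    - [[2.3, 0, 0], 0, 255]

```text
clock: 3.7
tcp_pos: [0.627, -0.0815, 0.0439]
orientation: [-0.002, 0.009, 1.0, -0.001]
wrist_force: [0.9, 0.8, 0.2]
finger_gap: 0.0001
```

Not touching yet, so I'll press in small steps.

Emit:
step_arm:
  series:
    - [[0.1, 0, 0], 0, 255]
    - [[0.2, 0, 0], 0, 255]
    - [[0.3, 0, 0], 0, 255]
    - [[0.4, 0, 0], 0, 255]
    - [[0.5, 0, 0], 0, 255]

```text
clock: 4.32
tcp_pos: [0.63, -0.0814, 0.0438]
orientation: [-0.004, 0.009, 1.0, -0.001]
wrist_force: [-7.1, 0.5, 6.0]
finger_gap: 0.0003
```

Emit:
step_arm:
  series:
    - [[0.3, 0, 0], 0, 255]
    - [[0.4, 0, 0], 0, 255]
    - [[0.5, 0, 0], 0, 255]
    - [[0.6, 0, 0], 0, 255]
    - [[0.7, 0, 0], 0, 255]

```text
clock: 4.95
tcp_pos: [0.6342, -0.0813, 0.0436]
orientation: [-0.007, 0.009, 1.0, -0.001]
wrist_force: [-8.5, -1.1, 6.0]
finger_gap: -0.0
```

Emit:
step_arm:
  series:
    - [[0.3, 0, 0], 0, 255]
    - [[0.4, 0, 0], 0, 255]
    - [[0.5, 0, 0], 0, 255]
    - [[0.6, 0, 0], 0, 255]
    - [[0.6, 0, 0], 0, 255]

```text
clock: 5.58
tcp_pos: [0.636, -0.0813, 0.0435]
orientation: [-0.011, 0.01, 1.0, -0.001]
wrist_force: [-12.9, -1.0, 8.9]
finger_gap: -0.0001
```

Emit:
step_arm:
  series:
    - [[0.4, 0, 0], 0, 255]
    - [[0.6, 0, 0], 0, 255]
    - [[0.8, 0, 0], 0, 255]
    - [[0.8, 0, 0], 0, 255]

```text
clock: 6.08
tcp_pos: [0.636, -0.0812, 0.0433]
orientation: [-0.018, 0.01, 1.0, -0.001]
wrist_force: [-22.5, -2.3, 16.4]
finger_gap: 0.0002
```

Emit:
step_arm:
  series:
    - [[-3, 0, 0], 0, 255]
    - [[-6, 0, 0], 0, 255]
    - [[-8, 0, 1], 0, 255]
    - [[-8, 0, 3], 0, 160]
    - [[-8, 0, 5], 0, 0]

```text
clock: 6.7
tcp_pos: [0.5561, -0.0812, 0.094]
orientation: [-0.018, 0.01, 1.0, -0.001]
wrist_force: [0.6, -1.0, 0.4]
finger_gap: 0.0355
```

Emit:
step_arm:
  series:
    - [[0, 0, 0], 0, 0]
    - [[0, 0, 0], 0, 0]
    - [[0, 0, 0], 0, 0]

```text
clock: 7.08
tcp_pos: [0.5556, -0.081, 0.0929]
orientation: [-0.018, 0.01, 1.0, -0.001]
wrist_force: [0.5, -0.2, -0.7]
finger_gap: 0.0855
```

```bash
python3 - <<'E'
from h import *
st(); snap('scene','s2')
crop('s2',230,150,410,300,4.4,'c6')
E
```

```text
{'clock': 7.075, 'joint_pos': [-0.2814, 0.3939, -0.1881, 1.0238, -0.0117, -0.2606], 'tcp_pos': [0.5556, -0.081, 0.0929], 'orientation': [-0.0184, 0.0103, 0.9998, -0.001], 'wrist_force': [0.5259, -0.1713, -0.659], 'finger_gap': 0.0855}
```

View pics/c6.png

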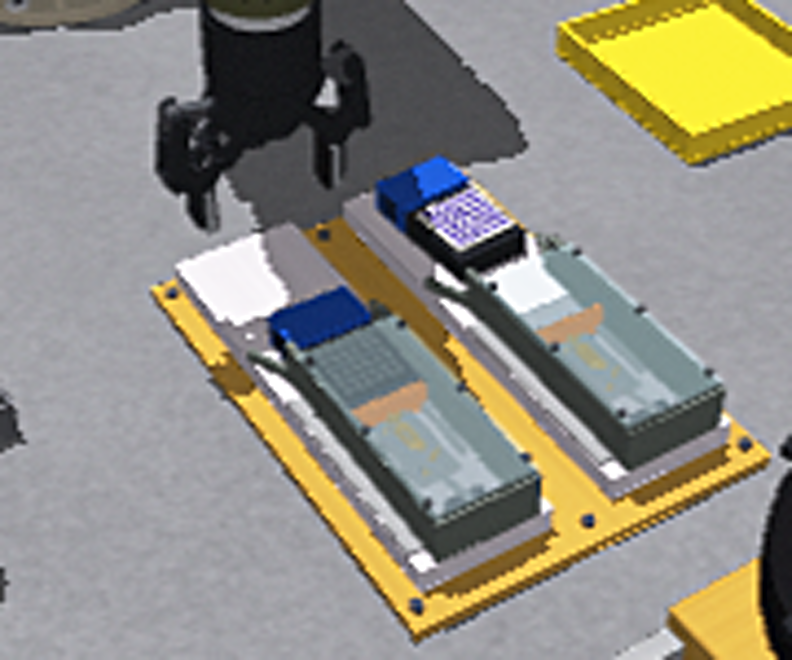

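Emit:
step_arm:
  series:
    - [[3, 0, 0], 0, 0]
    - [[5.7, -0.05, 0], 0, 0]
    - [[5.7, -0.05, -2], 0, 0]
    - [[5.7, -0.05, -4], 0, 0]
    - [[5.7, -0.05, -5.5], 0, 0]

```text
clock: 7.75
tcp_pos: [0.6119, -0.0813, 0.0362]
orientation: [-0.019, 0.01, 1.0, -0.001]
wrist_force: [-0.2, -0.3, 0.5]
finger_gap: 0.0854
```

```bash
python3 - <<'E'
from h import *
st(); snap('scene','s3')
crop('s3',260,180,360,260,7,'c7')
E
```

```text
{'clock': 7.75, 'joint_pos': [-0.2567, 0.5424, -0.0996, 0.966, -0.0109, -0.236], 'tcp_pos': [0.6119, -0.0813, 0.0362], 'orientation': [-0.0194, 0.0103, 0.9998, -0.0007], 'wrist_force': [-0.1754, -0.3124, 0.5087], 'finger_gap': 0.0854}
```

View pics/c7.png

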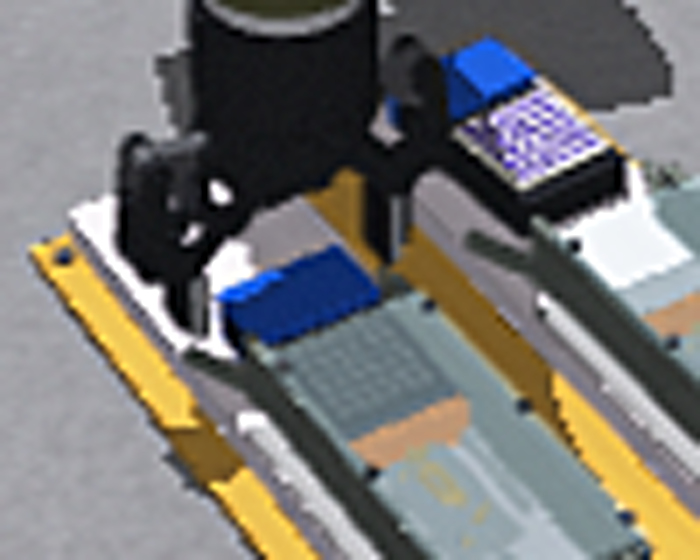

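Emit:
step_arm:
  series:
    - [[0, 0, 0.3], 0, 0]
    - [[0, 0, 0.3], 0, 110]
    - [[0, 0, 0.3], 0, 110]
    - [[0, 0, 0.3], 0, 110]
    - [[0, 0, 0.3], 0, 110]
  newtons: 30

```text
clock: 8.43
tcp_pos: [0.6114, -0.0813, 0.0385]
orientation: [-0.02, 0.01, 1.0, -0.001]
wrist_force: [-0.8, 0.7, 5.5]
finger_gap: 0.0591
```

Emit:
step_arm:
  series:
    - [[-1, 0, 0], 0, 110]
    - [[-2, 0.05, 0], 0, 110]
    - [[-3.5, 0.1, 0], 0, 110]
    - [[-5, 0.15, 0], 0, 110]
    - [[-5.5, 0.15, 0], 0, 110]

```text
clock: 9.05
tcp_pos: [0.5551, -0.0796, 0.0385]
orientation: [-0.02, 0.01, 1.0, -0.001]
wrist_force: [0.3, 0.4, 0.5]
finger_gap: 0.0591
```

```bash
python3 - <<'E'
from h import *
st(); snap('scene','s4')
crop('s4',260,180,360,260,7,'c8')
E
```

```text
{'clock': 9.05, 'joint_pos': [-0.2792, 0.4465, -0.2556, 0.9072, -0.0118, -0.2582], 'tcp_pos': [0.5551, -0.0796, 0.0385], 'orientation': [-0.0201, 0.0104, 0.9997, -0.0006], 'wrist_force': [0.3185, 0.3774, 0.5242], 'finger_gap': 0.0591}
```

View pics/c8.png

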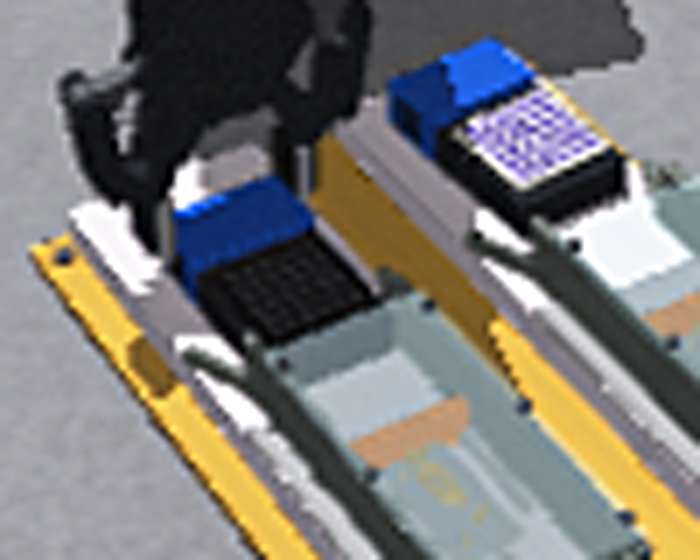

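Emit:
step_arm:
  series:
    - [[0, 0, 0], 0, 0]
    - [[0, 0, 0], 0, 0]
    - [[0.7, 0, 0], 0, 0]
    - [[1.4, 0, -0.5], 0, 0]
    - [[1.4, 0, -0.8], 0, 0]

```text
clock: 9.72
tcp_pos: [0.5696, -0.0797, 0.0299]
orientation: [-0.02, 0.01, 1.0, -0.001]
wrist_force: [-0.7, -0.3, 1.2]
finger_gap: 0.0858
```

Emit:
step_arm:
  series:
    - [[0, 0, 0], 0, 110]
    - [[0, 0, 0], 0, 110]
    - [[0, 0, 0], 0, 110]
    - [[0, 0, 0], 0, 110]
  newtons: 70

```text
clock: 10.22
tcp_pos: [0.5695, -0.0796, 0.0299]
orientation: [-0.02, 0.01, 1.0, -0.001]
wrist_force: [-0.4, 0.6, -0.3]
finger_gap: 0.0588
```

Emit:
step_arm:
  series:
    - [[-1, 0, 0], 0, 110]
    - [[-2, 0, 0.3], 0, 110]
    - [[-2, 0, 1.0], 0, 110]
    - [[-2, 0, 2], 0, 110]
    - [[-2, 0, 3], 0, 110]

```text
clock: 10.85
tcp_pos: [0.55, -0.0798, 0.061]
orientation: [-0.02, 0.01, 1.0, -0.001]
wrist_force: [0.0, -0.7, -2.2]
finger_gap: 0.059
```

```bash
python3 - <<'E'
from h import *
st(); snap('scene','s5')
crop('s5',250,170,350,250,7,'c9')
E
```

```text
{'clock': 10.85, 'joint_pos': [-0.2819, 0.415, -0.2426, 0.9509, -0.012, -0.261], 'tcp_pos': [0.55, -0.0798, 0.061], 'orientation': [-0.0198, 0.0103, 0.9997, -0.0007], 'wrist_force': [0.0059, -0.7036, -2.2374], 'finger_gap': 0.059}
```

View pics/c9.png

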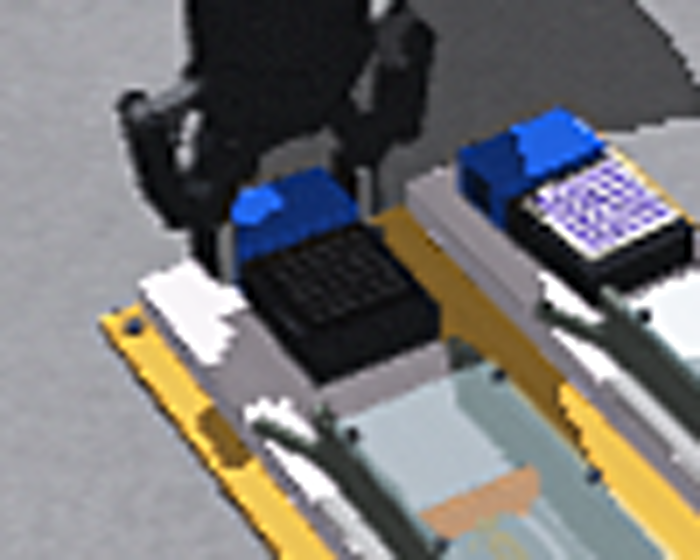

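Emit:
step_arm:
  series:
    - [[0, 0, 1.5], 0, 110]
    - [[0, 0, 3.5], 0, 110]
    - [[0, 0.5, 5.5], 0, 110]
    - [[-0.5, 2, 7], 0, 110]
    - [[-1, 4.5, 7.5], 0, 110]

```text
clock: 11.52
tcp_pos: [0.5412, -0.0345, 0.139]
orientation: [-0.018, 0.011, 1.0, -0.001]
wrist_force: [-0.9, -0.2, -1.8]
finger_gap: 0.0587
```

Emit:
step_arm:
  series:
    - [[-0.7, 3.3, 0], 0, 110]
    - [[-1.4, 6.8, 0], 0, 110]
    - [[-2.1, 10.3, 0], 0, 110]
    - [[-2.8, 13.8, 0], 0, 110]
    - [[-3.5, 17.3, 0], 0, 110]

```text
clock: 12.15
tcp_pos: [0.5052, 0.1403, 0.1396]
orientation: [-0.018, 0.011, 1.0, -0.001]
wrist_force: [0.3, -0.3, -2.2]
finger_gap: 0.0589
```

Emit:
step_arm:
  series:
    - [[-0.7, 3.5, 0], 0, 110]
    - [[-1.4, 7, 0], 0, 110]
    - [[-2.1, 10.5, 0], 0, 110]
    - [[-2.8, 14, 0], -0.01, 110]
    - [[-3.5, 17, 0], -0.03, 110]

```text
clock: 12.78
tcp_pos: [0.4689, 0.3121, 0.14]
orientation: [-0.018, 0.025, 1.0, -0.001]
wrist_force: [1.1, -0.2, -1.8]
finger_gap: 0.0584
```

```bash
python3 - <<'E'
from h import *
st(); snap('scene','s6'); crop('s6',310,60,450,200,4,'c10')
E
```

```text
{'clock': 12.775, 'joint_pos': [0.4367, 0.3586, -0.1175, 1.1276, 0.0149, 0.4869], 'tcp_pos': [0.4689, 0.3121, 0.14], 'orientation': [-0.0181, 0.0252, 0.9995, -0.0006], 'wrist_force': [1.0866, -0.1912, -1.7728], 'finger_gap': 0.0584}
```

View pics/c10.png

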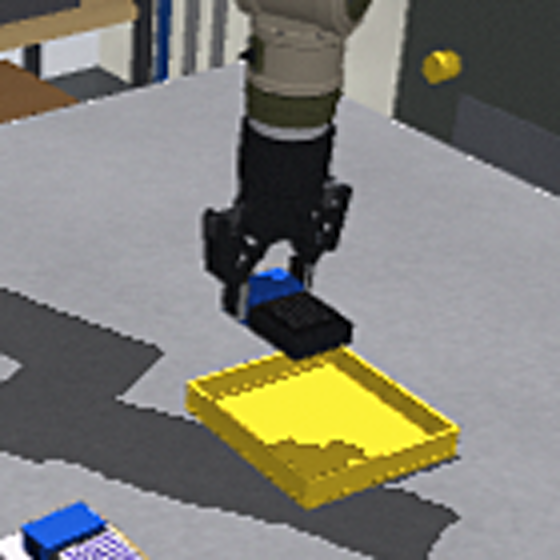

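Emit:
step_arm:
  series:
    - [[-0.6, 3, 0], 0, 110]
    - [[-1.2, 5.5, -1], 0, 110]
    - [[-1.4, 6.4, -3], 0, 110]
    - [[-1.4, 6.4, -5.5], 0, 110]
    - [[-1.4, 6.4, -7.5], 0, 110]

```text
clock: 13.45
tcp_pos: [0.4527, 0.3796, 0.0644]
orientation: [-0.019, 0.024, 1.0, 0.0]
wrist_force: [0.2, -1.0, -1.7]
finger_gap: 0.0586
```

Emit:
step_arm:
  series:
    - [[0, 0, -1.5], 0, 110]
    - [[0, 0, -3], 0, 110]
    - [[0, 0, -4], 0, 110]
    - [[0, 0, -4.7], 0, 110]
    - [[0, 0, -5], 0, 110]

```text
clock: 14.08
tcp_pos: [0.4528, 0.3795, 0.0142]
orientation: [-0.019, 0.024, 1.0, 0.0]
wrist_force: [0.1, -0.3, -2.4]
finger_gap: 0.0587
```

```bash
python3 - <<'E'
from h import *
st(); snap('scene','s7'); crop('s7',330,110,450,200,5,'c11')
E
```

```text
{'clock': 14.075, 'joint_pos': [0.5508, 0.514, -0.2115, 0.8765, 0.0212, 0.598], 'tcp_pos': [0.4528, 0.3795, 0.0142], 'orientation': [-0.0188, 0.0237, 0.9995, 0.0004], 'wrist_force': [0.0538, -0.2928, -2.3631], 'finger_gap': 0.0587}
```

View pics/c11.png

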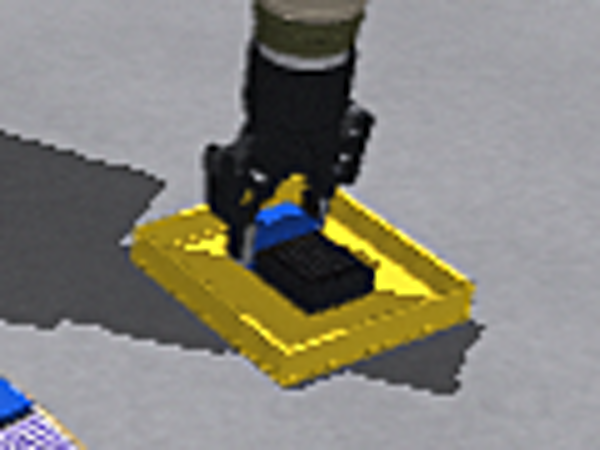

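Inside the tray and level, about 1 cm above the floor. Now I'll lower it slowly.

Emit:
step_arm:
  series:
    - [[0, 0, -0.3], 0, 110]
    - [[0, 0, -0.5], 0, 110]
    - [[0, 0, -0.7], 0, 110]
    - [[0, 0, -0.8], 0, 110]
    - [[0, 0, -0.9], 0, 110]

```text
clock: 14.75
tcp_pos: [0.4528, 0.3795, 0.005]
orientation: [-0.019, 0.024, 1.0, 0.0]
wrist_force: [-0.4, -0.9, -1.7]
finger_gap: 0.0588
```

Emit:
step_arm:
  series:
    - [[0, 0, -0.05], 0, 110]
    - [[0, 0, -0.1], 0, 110]
    - [[0, 0, -0.15], 0, 110]
    - [[0, 0, -0.2], 0, 110]
    - [[0, 0, -0.2], 0, 110]

```text
clock: 15.38
tcp_pos: [0.4529, 0.3795, 0.0039]
orientation: [-0.019, 0.024, 1.0, 0.001]
wrist_force: [-1.5, -0.8, 5.4]
finger_gap: 0.0591
```

Emit:
step_arm:
  series:
    - [[0, 0, 0], 0, 60]
    - [[0, 0, 0], 0, 30]
    - [[0, 0, 0], 0, 0]
    - [[0, 0, 0], 0, 0]
    - [[0, 0, 1], 0, 0]

```text
clock: 16.0
tcp_pos: [0.4522, 0.3791, 0.0134]
orientation: [-0.019, 0.024, 1.0, -0.0]
wrist_force: [-0.4, 0.4, -0.5]
finger_gap: 0.0853
```

Emit:
step_arm:
  series:
    - [[0, 0, 2], 0, 0]
    - [[0, 0, 5], 0, 0]
    - [[0, 0, 8], 0, 0]
    - [[0, -3, 11], 0.03, 0]
    - [[0, -8, 12], 0.03, 0]

```text
clock: 16.62
tcp_pos: [0.4537, 0.2999, 0.1364]
orientation: [-0.017, 0.007, 1.0, 0.001]
wrist_force: [0.2, 0.2, -1.1]
finger_gap: 0.085
```

```bash
python3 - <<'E'
from h import *
st(); snap('scene','s8'); crop('s8',330,110,450,200,5,'c12')
E
```

```text
{'clock': 16.625, 'joint_pos': [0.4277, 0.3233, -0.178, 1.0998, 0.0158, 0.442], 'tcp_pos': [0.4537, 0.2999, 0.1364], 'orientation': [-0.0171, 0.0073, 0.9998, 0.0008], 'wrist_force': [0.1914, 0.2418, -1.1318], 'finger_gap': 0.085}
```

View pics/c12.png

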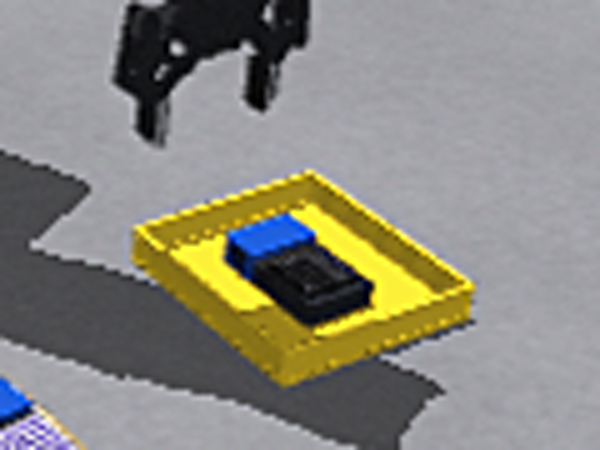

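Emit:
step_arm:
  series:
    - [[1.5, -5, 0], 0.02, 0]
    - [[3, -10, 0], 0.04, 0]
    - [[4.5, -15, 0], 0.06, 0]
    - [[6.2, -20, -1], 0.06, 0]
    - [[7.7, -24.2, -2], 0.06, 0]

```text
clock: 17.3
tcp_pos: [0.5305, 0.0502, 0.1174]
orientation: [-0.017, -0.02, 1.0, -0.002]
wrist_force: [0.2, 0.2, -0.3]
finger_gap: 0.0853
```

Emit:
step_arm:
  series:
    - [[0, 0, -1], 0, 0]
    - [[0, 0, -2], 0, 0]
    - [[0, 0, -2], 0, 0]

```text
clock: 17.68
tcp_pos: [0.5293, 0.0513, 0.0966]
orientation: [-0.018, -0.021, 1.0, -0.002]
wrist_force: [-0.6, -0.5, 0.0]
finger_gap: 0.085
```

```bash
python3 - <<'E'
from h import *
st(); s=env.get_state(); print(2*np.arctan2(s['orientation'][2],s['orientation'][1])); snap('scene','s9'); crop('s9',260,130,380,230,6,'c13')
E
```

```text
{'clock': 17.675, 'joint_pos': [-0.0507, 0.3389, -0.2607, 1.0072, -0.0064, -0.0921], 'tcp_pos': [0.5293, 0.0513, 0.0966], 'orientation': [-0.0182, -0.0208, 0.9996, -0.0019], 'wrist_force': [-0.5857, -0.5434, 0.0073], 'finger_gap': 0.085}
3.183125494856535
```

View pics/c13.png

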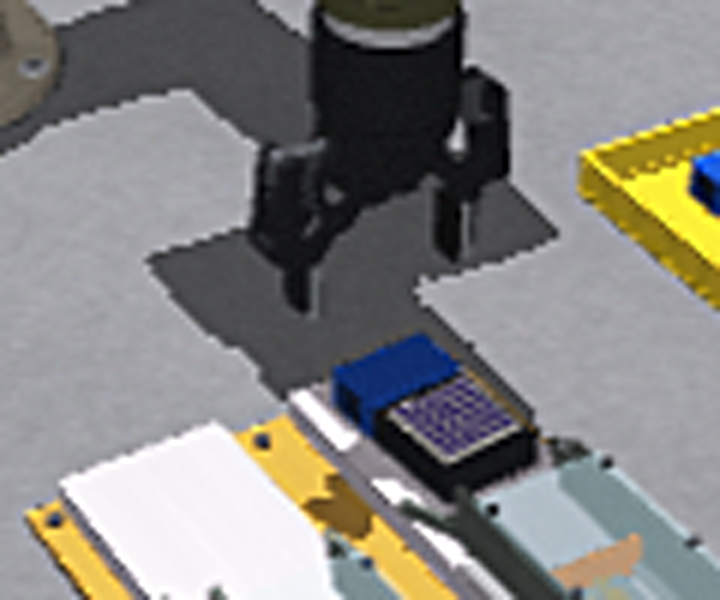

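Overshot in y by about 6 mm (dynamics). I'll correct that and go down to z = 0.038, open.

Emit:
step_arm:
  series:
    - [[0.2, 0.6, -1], 0.01, 0]
    - [[0.2, 0.6, -3], 0.01, 0]
    - [[0.2, 0.6, -4.5], 0.01, 0]
    - [[0.2, 0.6, -5.8], 0.01, 0]
    - [[0.2, 0.6, -5.8], 0.01, 0]

```text
clock: 18.35
tcp_pos: [0.5307, 0.0576, 0.038]
orientation: [-0.019, -0.026, 0.999, -0.002]
wrist_force: [0.4, -0.8, 0.3]
finger_gap: 0.0856
```

```bash
python3 - <<'E'
from h import *
st(); snap('scene','s10'); crop('s10',260,150,380,250,6,'c14')
E
```

```text
{'clock': 18.35, 'joint_pos': [-0.0386, 0.4015, -0.3298, 0.8768, -0.0065, -0.0906], 'tcp_pos': [0.5307, 0.0576, 0.038], 'orientation': [-0.0188, -0.0261, 0.9995, -0.002], 'wrist_force': [0.3922, -0.7812, 0.2527], 'finger_gap': 0.0856}
```

View pics/c14.png

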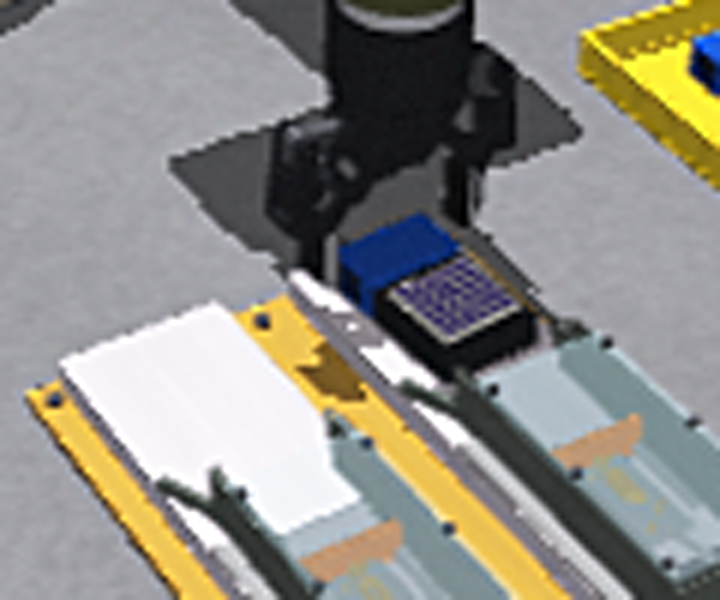

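Emit:
step_arm:
  series:
    - [[0, 0, 0], 0, 40]
    - [[0, 0, 0], 0, 60]
    - [[0, 0, 0], 0, 70]
    - [[0, 0, 0], 0, 85]
    - [[0, 0, 0], 0, 100]
  newtons: 20

```text
clock: 19.02
tcp_pos: [0.5317, 0.0574, 0.0392]
orientation: [-0.018, -0.026, 1.0, -0.002]
wrist_force: [-1.4, 0.7, 4.3]
finger_gap: 0.0594
```

Emit:
step_arm:
  series:
    - [[0, 0.05, 0], -0.02, 100]
    - [[0, 0.1, 0], -0.04, 100]
    - [[0, 0.2, 0], -0.06, 100]
    - [[0, 0.25, 0], -0.077, 100]
    - [[0, 0.25, 0], -0.077, 100]

```text
clock: 19.65
tcp_pos: [0.5318, 0.06, 0.0392]
orientation: [-0.018, 0.013, 1.0, -0.001]
wrist_force: [0.3, 0.3, 1.3]
finger_gap: 0.0595
```

```bash
python3 - <<'E'
from h import *
st(); s=env.get_state(); print(2*np.arctan2(s['orientation'][2],s['orientation'][1])-np.pi); snap('scene','s11'); crop('s11',270,170,370,250,7,'c15')
snap('top','t11'); crop('t11',260,110,375,250,4.2,'c16')
E
```

```text
{'clock': 19.65, 'joint_pos': [-0.0356, 0.4007, -0.3274, 0.8782, -0.0036, -0.0103], 'tcp_pos': [0.5318, 0.06, 0.0392], 'orientation': [-0.0178, 0.0126, 0.9998, -0.0014], 'wrist_force': [0.3001, 0.2861, 1.2622], 'finger_gap': 0.0595}
-0.02529424206865505
```

View pics/c15.png

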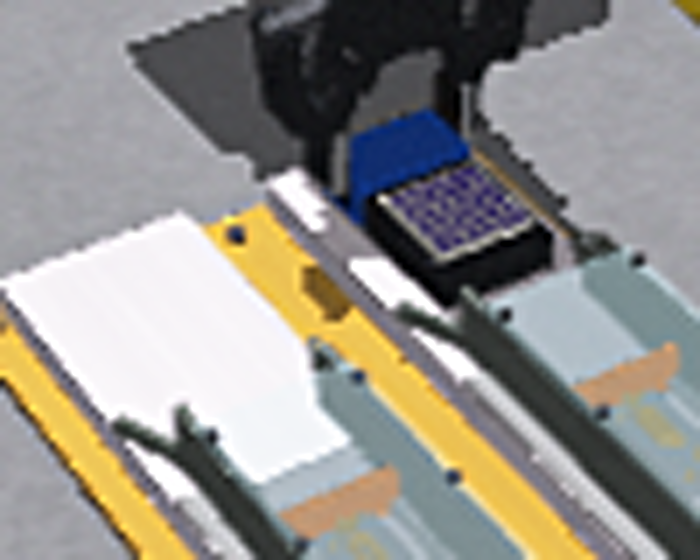

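View pics/c16.png

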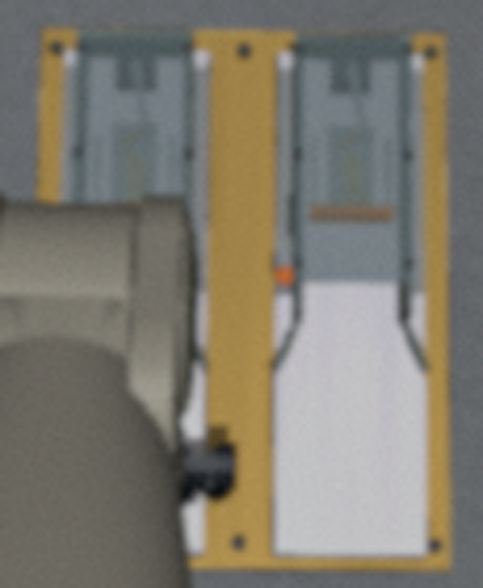

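Emit:
step_arm:
  series:
    - [[0.3, 0, 0], 0, 100]
    - [[0.8, -0.02, 0], 0, 100]
    - [[1.3, -0.03, 0], 0, 100]
    - [[1.8, -0.04, 0], 0, 100]
    - [[2.2, -0.05, 0], 0, 100]

```text
clock: 20.38
tcp_pos: [0.5543, 0.0595, 0.0393]
orientation: [-0.018, 0.013, 1.0, -0.001]
wrist_force: [-1.4, -0.3, 2.3]
finger_gap: 0.0592
```

Emit:
step_arm:
  series:
    - [[0.4, -0.01, 0], 0, 100]
    - [[0.8, -0.02, 0], 0, 100]
    - [[1.2, -0.03, 0], 0, 100]
    - [[1.6, -0.04, 0], 0, 100]
    - [[2.0, -0.05, 0], 0, 100]

```text
clock: 21.0
tcp_pos: [0.5745, 0.0589, 0.0393]
orientation: [-0.018, 0.013, 1.0, -0.001]
wrist_force: [-1.7, 0.4, 3.5]
finger_gap: 0.0592
```

```bash
python3 - <<'E'
from h import *
st(); snap('scene','s12'); crop('s12',280,170,380,250,7,'c17')
E
```

```text
{'clock': 21.0, 'joint_pos': [-0.0349, 0.4707, -0.2133, 0.9222, -0.0035, -0.0098], 'tcp_pos': [0.5745, 0.0589, 0.0393], 'orientation': [-0.0177, 0.0125, 0.9998, -0.0014], 'wrist_force': [-1.7129, 0.4, 3.5009], 'finger_gap': 0.0592}
```

View pics/c17.png

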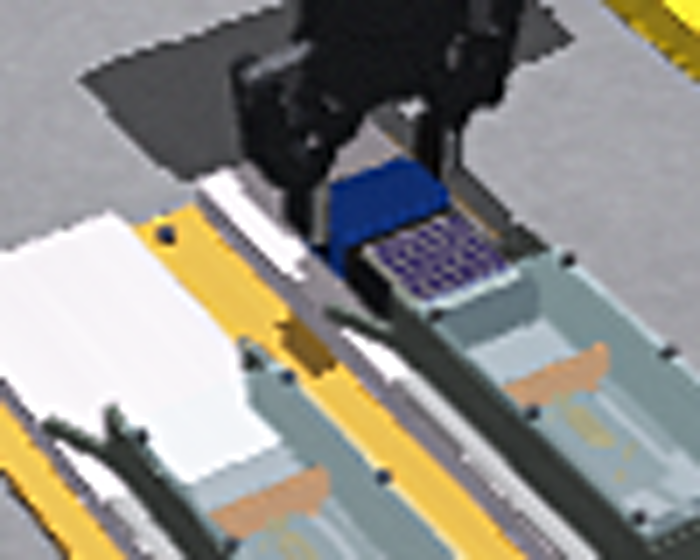

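Emit:
step_arm:
  series:
    - [[0.4, -0.01, 0], 0, 100]
    - [[0.8, -0.02, 0], 0, 100]
    - [[1.2, -0.03, 0], 0, 100]
    - [[1.6, -0.04, 0], 0, 100]
    - [[2.0, -0.05, 0], 0, 100]

```text
clock: 21.68
tcp_pos: [0.5954, 0.0584, 0.0393]
orientation: [-0.017, 0.013, 1.0, -0.001]
wrist_force: [-1.2, 0.1, 3.8]
finger_gap: 0.0592
```

Emit:
step_arm:
  series:
    - [[0, 0, 0], 0, 80]
    - [[0, 0, 0], 0, 60]
    - [[0, 0, 0], 0, 0]
    - [[0, 0, 0], 0, 0]
    - [[-1, 0, 1], 0, 0]

```text
clock: 22.3
tcp_pos: [0.5848, 0.0583, 0.0488]
orientation: [-0.018, 0.013, 1.0, -0.001]
wrist_force: [0.1, 0.6, -0.6]
finger_gap: 0.0856
```

Emit:
step_arm:
  series:
    - [[-2, 0, 3], 0, 0]
    - [[-5, 0.1, 4], 0, 100]
    - [[-6, 0.13, 4], 0, 255]
    - [[-6, 0.13, 4], 0, 255]
    - [[-6, 0.13, 4], 0, 255]

```text
clock: 22.92
tcp_pos: [0.5255, 0.0596, 0.0885]
orientation: [-0.018, 0.013, 1.0, -0.001]
wrist_force: [-0.1, 0.7, 0.9]
finger_gap: 0.0124
```

```bash
python3 - <<'E'
from h import *
st(); snap('scene','s13'); crop('s13',260,150,380,250,6,'c18')
E
```

```text
{'clock': 22.925, 'joint_pos': [-0.0369, 0.3405, -0.2805, 0.9854, -0.0036, -0.0116], 'tcp_pos': [0.5255, 0.0596, 0.0885], 'orientation': [-0.0178, 0.0126, 0.9998, -0.0014], 'wrist_force': [-0.0674, 0.7308, 0.8538], 'finger_gap': 0.0124}
```

View pics/c18.png

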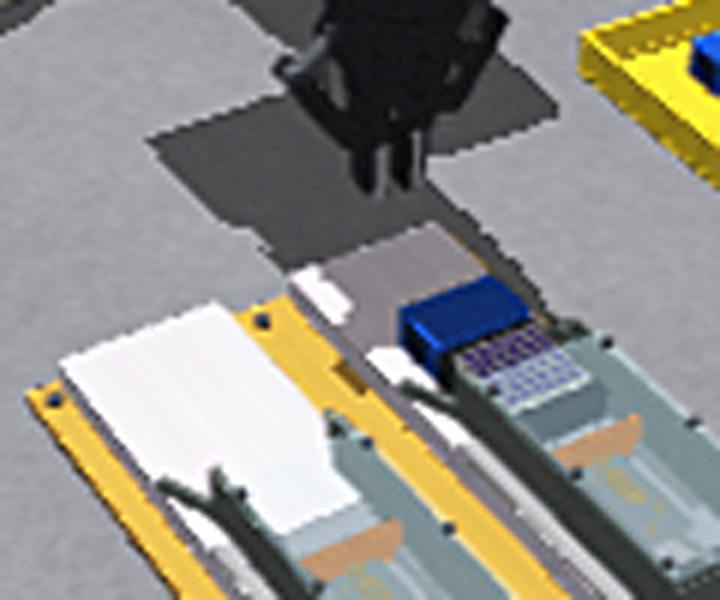

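Emit:
step_arm:
  series:
    - [[1, 0, -1], 0, 255]
    - [[2, 0, -2.5], 0, 255]
    - [[2, 0, -4.4], 0, 255]
    - [[2.2, 0, -4.6], 0, 255]
    - [[2.4, 0, -4.6], 0, 255]

```text
clock: 23.6
tcp_pos: [0.5497, 0.0596, 0.0418]
orientation: [-0.018, 0.013, 1.0, -0.001]
wrist_force: [0.2, -0.8, 0.1]
finger_gap: 0.0001
```

Emit:
step_arm:
  series:
    - [[0.5, 0, 0], 0, 255]
    - [[1, -0.02, 0], 0, 255]
    - [[1.5, -0.03, 0], 0, 255]
    - [[1.9, -0.04, 0], 0, 255]
    - [[2.3, -0.05, 0], 0, 255]

```text
clock: 24.22
tcp_pos: [0.5728, 0.0591, 0.0418]
orientation: [-0.019, 0.013, 1.0, -0.001]
wrist_force: [-0.7, 0.4, 1.2]
finger_gap: 0.0001
```

Emit:
step_arm:
  series:
    - [[0.4, -0.01, 0], 0, 255]
    - [[0.8, -0.02, 0], 0, 255]
    - [[1.2, -0.03, 0], 0, 255]
    - [[1.6, -0.04, 0], 0, 255]
    - [[2.0, -0.05, 0], 0, 255]

```text
clock: 24.85
tcp_pos: [0.593, 0.0586, 0.0418]
orientation: [-0.019, 0.013, 1.0, -0.001]
wrist_force: [-0.2, -0.8, 1.4]
finger_gap: 0.0002
```

Emit:
step_arm:
  series:
    - [[0.5, -0.01, 0], 0, 255]
    - [[0.9, -0.02, 0], 0, 255]
    - [[1.3, -0.03, 0], 0, 255]
    - [[1.7, -0.04, 0], 0, 255]
    - [[2.1, -0.05, 0], 0, 255]

```text
clock: 25.48
tcp_pos: [0.6122, 0.0581, 0.0417]
orientation: [-0.02, 0.013, 1.0, -0.001]
wrist_force: [-6.1, -0.3, 4.8]
finger_gap: 0.0
```

```bash
python3 - <<'E'
from h import *
st(); snap('scene','s14'); crop('s14',280,170,380,250,7,'c19')
E
```

```text
{'clock': 25.475, 'joint_pos': [-0.034, 0.5357, -0.0963, 0.9797, -0.0037, -0.0087], 'tcp_pos': [0.6122, 0.0581, 0.0417], 'orientation': [-0.0205, 0.0126, 0.9997, -0.0014], 'wrist_force': [-6.1453, -0.2869, 4.7717], 'finger_gap': 0.0}
```

View pics/c19.png

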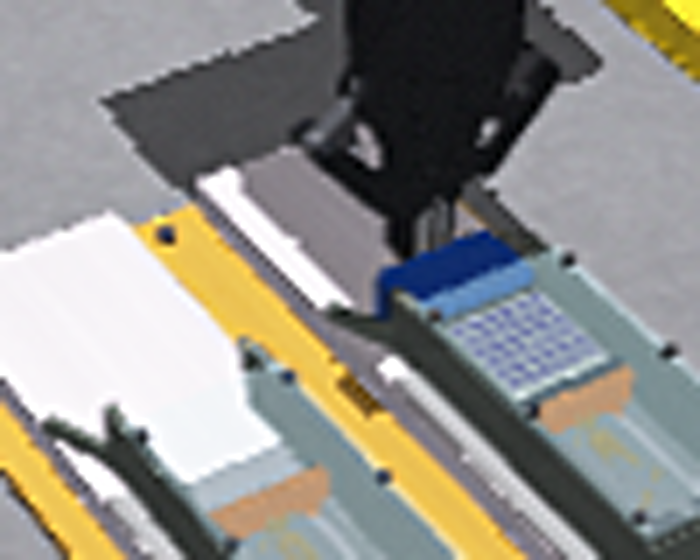

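Emit:
step_arm:
  series:
    - [[0.5, -0.01, 0], 0, 255]
    - [[0.8, -0.02, 0], 0, 255]
    - [[1.1, -0.03, 0], 0, 255]
    - [[1.4, -0.04, 0], 0, 255]
    - [[1.6, -0.04, 0], 0, 255]

```text
clock: 26.15
tcp_pos: [0.6268, 0.0577, 0.0416]
orientation: [-0.022, 0.013, 1.0, -0.001]
wrist_force: [-7.7, 0.3, 5.1]
finger_gap: 0.0001
```

Emit:
step_arm:
  series:
    - [[0.6, -0.01, 0], 0, 255]
    - [[1.0, -0.02, 0], 0, 255]
    - [[1.4, -0.03, 0], 0, 255]
    - [[1.8, -0.04, 0], 0, 255]
    - [[2.1, -0.04, 0], 0, 255]

```text
clock: 26.78
tcp_pos: [0.6392, 0.0576, 0.0415]
orientation: [-0.03, 0.012, 0.999, -0.002]
wrist_force: [-28.1, -0.8, 22.2]
finger_gap: 0.0001
```

Emit:
step_arm:
  series:
    - [[-1.5, 0, 0], 0, 255]
    - [[-4, 0, 0], 0, 255]
    - [[-7, 0, 0], 0, 255]
    - [[-9, 0, 2], 0, 255]
    - [[-9, 0, 5], 0, 255]

```text
clock: 27.4
tcp_pos: [0.5471, 0.0577, 0.0911]
orientation: [-0.032, 0.012, 0.999, -0.002]
wrist_force: [0.7, -0.6, 1.2]
finger_gap: -0.0002
```

Emit:
step_arm:
  series:
    - [[-2, 0, 5], 0, 255]
    - [[-2, 0, 9], 0, 255]
    - [[-2, 0, 9], 0, 255]
    - [[-2, 0, 9], 0, 255]

```text
clock: 27.9
tcp_pos: [0.5275, 0.0577, 0.1809]
orientation: [-0.032, 0.012, 0.999, -0.002]
wrist_force: [-0.5, -0.4, -0.2]
finger_gap: -0.0002
```

```bash
python3 - <<'E'
from h import *
st(); snap('scene','s15'); crop('s15',280,170,380,250,7,'c20')
E
```

```text
{'clock': 27.9, 'joint_pos': [-0.0395, 0.3007, -0.098, 1.2351, -0.005, -0.0146], 'tcp_pos': [0.5275, 0.0577, 0.1809], 'orientation': [-0.0316, 0.0124, 0.9994, -0.0017], 'wrist_force': [-0.4713, -0.4421, -0.1589], 'finger_gap': -0.0002}
```

View pics/c20.png

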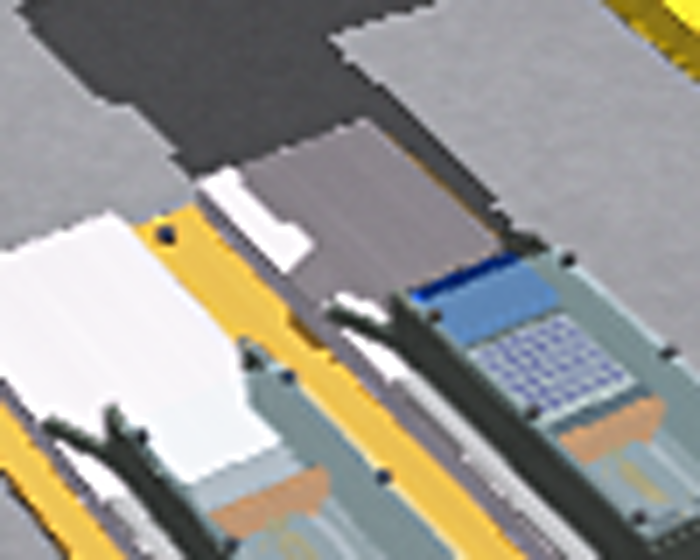

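Emit:
step_arm:
  series:
    - [[-3, -4, 2], 0, 255]
    - [[-6, -8, 4], 0, 255]
    - [[-9, -13, 6], 0, 255]
    - [[-12, -18, 7], 0, 255]
    - [[-15, -23, 7], 0, 255]

```text
clock: 28.58
tcp_pos: [0.376, -0.1737, 0.2497]
orientation: [-0.033, 0.012, 0.999, -0.002]
wrist_force: [-0.1, -0.7, -0.1]
finger_gap: 0.0002
```

Emit:
step_arm:
  series:
    - [[-1, -5, 0], 0, 255]
    - [[-3, -10, 0], 0, 255]
    - [[-5, -15, 0], 0, 255]
    - [[-5, -18, 0], 0, 255]
    - [[-5, -18, 0], 0, 255]

```text
clock: 29.2
tcp_pos: [0.3252, -0.3554, 0.2477]
orientation: [-0.033, 0.014, 0.999, -0.0]
wrist_force: [-0.7, 1.1, 0.4]
finger_gap: 0.0002
```

```bash
python3 - <<'E'
from h import *
st(); snap('top','t20'); snap('scene','s20'); crop('t20',260,110,375,250,4.2,'c21'); crop('t20',125,200,215,295,6,'c22')
E
```

```text
{'clock': 29.2, 'joint_pos': [-0.962, 0.1647, -0.1087, 1.3356, -0.0548, -0.9335], 'tcp_pos': [0.3252, -0.3554, 0.2477], 'orientation': [-0.0334, 0.0137, 0.9993, -0.0005], 'wrist_force': [-0.7432, 1.103, 0.4148], 'finger_gap': 0.0002}
```

View pics/c21.png

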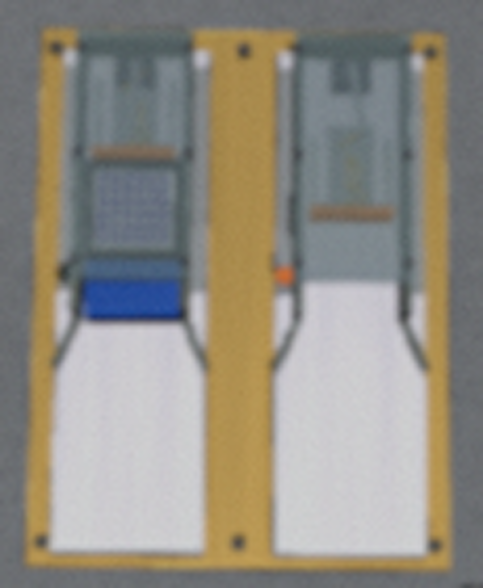

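View pics/c22.png

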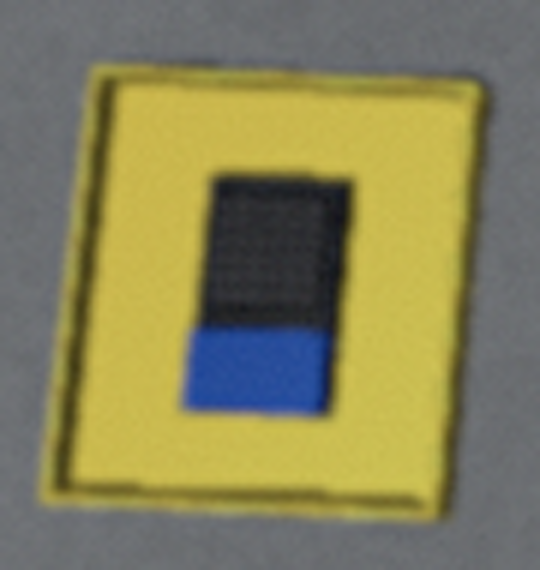

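View pics/t20.png

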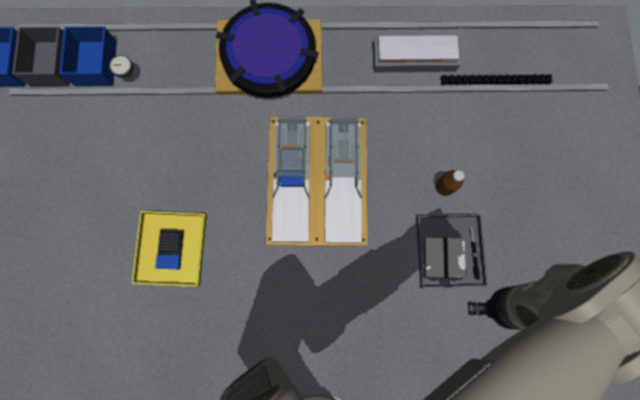

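View pics/s20.png

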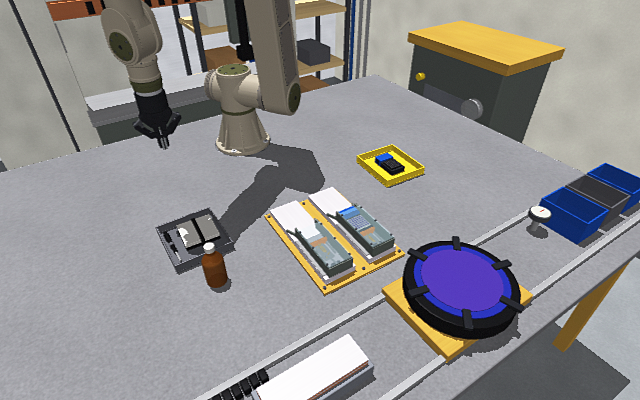

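The full carrier's front is at crop row 317 and its pusher at row 153. Slot_a showed rows 316 and 155 while its carrier was caught, so slot_b's catch holds. The empty carrier lies in the tray and the bottle, packs and pen are where they were, so I'm handing in.

```bash
python3 -c "
from h import *
env.hand_in(); st()"
```

```text
the job is handed in; nothing more can be done
the job is handed in; nothing more can be done
```

The changeover is done and handed in at about 29 s of the 72 s allowed; no verdict came back.

- **Empty carrier:** I pressed it to the stop with closed fingers (22 N) and let go, and it sprang out. I drew it out by its blue block, carried it level and set it down flat near the middle of the yellow tray, touching down at about 5 N.
- **Full carrier:** I squared it up, slid it into slot_b and pushed it straight in to the stop (28 N), then let go.

**Last checks:**
- In the top view, the full carrier's front and the slot_b pusher lie within about 2 enlarged-crop pixels (well under 1 mm) of where slot_a's stood while its carrier was caught. I take that as held by the catch.
- Slot_a is empty with its pusher out.
- All the dies appear to be in their pockets, as far as the pictures show.
- The packs, pen and bottle look unmoved, and the arm stands clear of everything.

**What was off:**
- The tool picked up about 2° of tilt during the first press, and nearly 4° by the end. I found no harm to the carriers from it.
- One approach overshot by about 6 mm sideways in free air. I corrected it before going down.

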